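# Sweep the leftover shelf hardware into the parts bin

### The arm

A 6-joint arm with a two-finger parallel gripper is mounted at the origin on the work surface. World frame = base frame: x ahead of the robot, y to its left, z up, the work surface at z = 0. Lengths are in mm, angles in rad, forces in N, time in s.
With the tool pointing down it reaches from about 275 to 750 mm from the base axis. Payload 10.2 kg.
Tool frame: the origin (TCP) lies at the very end of the fingers, on their centre line; the grasp point (between the pads) lies 19 mm behind it; x points along the fingers, y is the direction in which the jaws open and shut, and the axes are right-handed (so a half turn about x gives the same grasp; the last joint's range is limited). The gripper opens to 85 mm and grips with 20 to 120 N. Pads are 22 mm wide; open, the fingers measure 114 mm over their backs; the gripper's body (76 mm by 85 mm) begins 54 mm behind the grasp point. The pads swing forward as they close: fully open they stand 13 mm farther back than shut.
Start: joints at [0.907, 0.313, 1.498, -0, 1.331, -0.223], TCP at [224.011, 474.816, 231.294] pointing down, gripper open.
Joint ranges: [-2.94, 2.94], [-0.97, 2.17], [0.19, 2.56], [-1.23, 4.37], [0.02, 3.11], [-2.88, 2.88]. Speed limits (rad/s): [2.39, 2.39, 3.01, 3.14, 3.14, 3.14].

### API

Orientations are given as a unit quaternion [w, x, y, z].
In Python, from rig import ctrl, viewer, finish_job gives the robot as it stands.
- The arm moves only by the tool carry_out, never from a script. Its argument "targets" is a list of rows, each an object of numbers: "x", "y", "z": the shift along the world's x, y, z in m; "ax", "ay", "az": the turn, a rotation vector about the world's x, y, z in rad; "hand": the opening, from -1 (shut) to 1 (fully open). A call has 1 to 5 rows; each row is the pose to reach, as a shift and turn from the pose commanded when the call began; what a row does not reach only later rows make up. A row lasts 1/8 s, in which the tool goes at most 62.5 mm and 10.7 degrees, less where a joint would pass 70% of its speed; a pose out of reach is approached as far as the arm can. A call with a gripper value outside its range is refused whole. The fingers move at their own pace and stop on an object; "grip_force" is the grip in N (left out, the last holds). Time passes only in rows, so rows that repeat a pose let the fingers close. It gives the time, the measured TCP pose, the force and the opening at its end, in the units of the state.
- ctrl.sense(): the state, without advancing time (a new reading comes with each control period).
- viewer.capture(name): name is "scene" or "top" or "wrist"; returns the picture (400x640x3 uint8, blue, green, red); there is no depth.
- viewer.camera_info(name): a dict with "fx", "fy", "cx", "cy" (pixels), "R" (3x3) and "t" (3): a world point X has camera coordinates R X + t. Camera axes: x right, y down, z forward; pixel columns grow to the right and rows downward; lengths in mm; the calibration is good to about 2 mm. The wrist camera is an equidistant fisheye: a pixel r from the principal point sees the ray r / f radians off the axis. A picture is of the moment at which its call begins: read the wrist's pose just before it. camera_info takes no time and is no camera call; for the wrist camera it gives the pose at the moment of the call.
- finish_job(): hands the job in, once; it reports no verdict.
The state is a dict: "time_s": time; "joints": joint angles; "dq": joint speeds; "tau": joint torques, N m; "eef_pos": TCP position; "ee_rot": TCP orientation; "force": force on the tool from outside, world axes, zero at the start; "wrist_torque": the same for the moment, N m; "grip_width": opening from 0.0 (shut) to 1.0 (fully open).
Only numpy, scipy, OpenCV 4.12 (cv2) and the standard library are available. Lean on these libraries where they do the work, as an engineer would, in place of code of your own. Each camera call takes 0.05 s, during which the arm holds its last target. There are 200 camera calls.

### The job

Three leftover steel shelf parts (a hex nut, a square foot and a round collar) lie on the plywood assembly board. With closed fingers, sweep all three along the board and off its end into the open grey bin, without picking any of them up, and leave the tin and the tape roll that stand among them where they are.

Things in the scene. Friction and masses are not known exactly. Their poses are not given: they have to be found in the camera images.
- board: Plywood assembly board fixed on the bench, top face level, 260 mm along its x, 300 mm along its y, top 40 mm above the bench. Origin: centre of its underside, at bench height. Its x and y axes lie along its edges; it may be turned up to about 0.22 rad. No rim: things can be pushed off any edge. The bin stands at one end of its y (+y or -y, it varies), the carton at the other.
- bin: Open grey plastic bin, fixed, without a lid, 260 mm along x, 120 mm along y, 34 mm high (its rim is 6 mm below the board's top), walls and floor 4 mm. Origin: centre of its underside, at bench height; axes parallel to the board's. It stands 3 mm off one y end of the board, its centre 213 mm from the board's along the board's y, so that a part pushed over that end drops into it.
- carton: Closed flat cardboard carton, fixed, 260 x 120 x 50 mm high (10 mm above the board's top), at the other end of the board, 3 mm off it. Origin: centre of its underside.
- hex_nut_mid (a point): Plain steel hex nut, 34 mm across the flats, 39 mm across the corners, 14 mm high. Point: the middle of the part, 7 mm above its underside. 40 to 110 g. Starts flat on the board, 40 mm or more from its edges. Bystanders keep 40 mm off its middle and off its straight way to the bin along the board's y; one other part may lie in that way, 95 mm or more from it.
- square_foot_mid (a point): Plain steel square foot plate, 34 x 34 mm, 14 mm high. Point: the middle of the part, 7 mm above its underside. 40 to 110 g. Starts flat on the board, 40 mm or more from its edges. Bystanders keep 40 mm off its middle and off its straight way to the bin along the board's y; one other part may lie in that way, 95 mm or more from it.
- collar_mid (a point): Plain steel round collar (ring), 36 mm outside, 18 mm hole, 14 mm high. Point: the middle of the part, 7 mm above its underside. 40 to 110 g. Starts flat on the board, 40 mm or more from its edges. Bystanders keep 40 mm off its middle and off its straight way to the bin along the board's y; one other part may lie in that way, 95 mm or more from it.
- hex_nut: The hex nut itself; origin: centre of its underside.
- square_foot: The square foot itself; origin: centre of its underside, x and y along its sides.
- collar: The collar itself; origin: centre of its underside.
- tin: Bystander on the board's middle strip: small round metal tin, 54 mm across, 46 mm high. Origin: centre of its underside.
- tape: Bystander on the board's middle strip: tape roll lying flat, 64 mm across with a 40 mm hole, 24 mm high (the larger of the two rings; the small one is the collar). Origin: centre of its underside.
Mind the look-alikes: they are no part of the job. Leave any blue or orange look-alike of the hex_nut alone.

How it is judged:
By the outcome, as a careful person would: the job done as asked, in the order asked, and still so for the second after the job is handed in, with the robot touching nothing.
It also fails if it takes over 64 s, if anything falls off the work surface, if the arm or the gripper's body presses on something with over 40 N, if the wrist force passes 120 N, or if a joint passes its speed limit or range.

## Working session

There is one attempt and no reset: what is moved stays moved. The work goes in short steps, Python scripts to look and compute and a tool call to move; the robot and the scene stay as the last step left them, time stands still between calls to the robot, and variables do not carry over. Pictures are saved under pics/ and viewed, about 8 in all and at most 12, crops included, and the job is handed in when it is done.

Besides the shell and the picture viewer there is one more tool, called after "Call:" as name(argument=value, ...) on one line, values as JSON. carry_out: Moves the arm, as the interface text tells. Its arguments: {"type":"object","properties":{"targets":{"type":"array"},"grip_force":{"type":"number"}},"required":["targets"]}

```bash
mkdir -p pics
python3 - <<'E'
from rig import ctrl, viewer
import cv2,numpy as np
for n in ["top","scene"]:
    im=viewer.capture(n); cv2.imwrite(f"pics/{n}0.png",im)
    c=viewer.camera_info(n); print(n,{k:np.round(v,3).tolist() for k,v in c.items() if not isinstance(v,str)})
s=ctrl.sense(); print(s)
E
```

```text
top {'fx': 397.268, 'fy': 397.268, 'cx': 323.126, 'cy': 195.154, 'R': [[0.018, -0.999, 0.027], [-0.992, -0.021, -0.127], [0.127, -0.024, -0.992]], 't': [-21.75, 471.646, 893.679]}
scene {'fx': 374.291, 'fy': 374.291, 'cx': 320.033, 'cy': 200.594, 'R': [[0.839, 0.545, -0.005], [0.429, -0.665, -0.612], [-0.336, 0.511, -0.791]], 't': [-378.577, -162.568, 956.8]}
{'time_s': 0.1, 'joints': array([ 9.06616014e-01,  3.13393151e-01,  1.49833808e+00, -2.98284354e-05,
        1.33097696e+00, -2.23421163e-01]), 'dq': array([-0.00286239, -0.00224289, -0.00021114,  0.00209961,  0.00020557,
        0.00066197]), 'tau': array([ 1.62403325e-03, -4.12908447e+01, -2.60139620e+01, -2.21361615e-04,
        3.08951014e-03,  4.04997593e-05]), 'eef_pos': array([223.86945829, 474.63629608, 230.80142333]), 'ee_rot': array([ 0.68984543,  0.1542105 ,  0.69016562, -0.15493168]), 'force': array([ 0.70305855, -0.00435054, -0.26112218]), 'wrist_torque': array([0.01534214, 0.02196976, 0.05031793]), 'grip_width': 1.002148322602441}
```

View pics/top0.png

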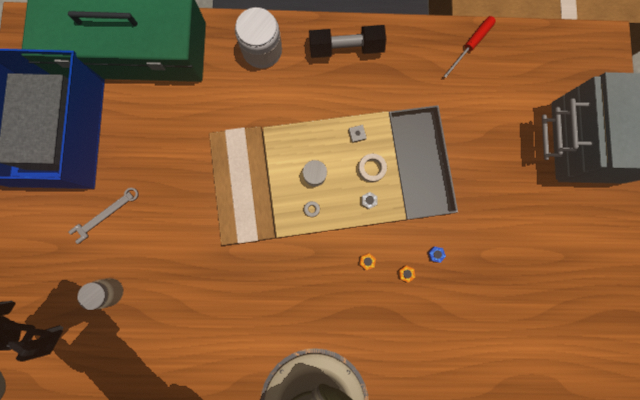

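The top view shows the board at about (265–405, 112–235) with the bin on its right (toward world −y) and the carton on its left. The square foot is near (358,133), the nut (370,200), the collar (312,209), the tape (373,168) and the tin (315,173). The blue and orange look-alikes lie off the board.

```bash
cat > h.py <<'E'
from rig import ctrl, viewer
import cv2,numpy as np
def ray(c,u,v,z):
    R=np.array(c["R"]);t=np.array(c["t"]);o=-R.T@t
    d=R.T@np.array([(u-c["cx"])/c["fx"],(v-c["cy"])/c["fy"],1]);return o+d*(z-o[2])/d[2]
def proj(c,X):
    p=np.array(c["R"])@X+np.array(c["t"]);return c["fx"]*p[0]/p[2]+c["cx"],c["fy"]*p[1]/p[2]+c["cy"]
def wood(im):
    hsv=cv2.cvtColor(im,cv2.COLOR_BGR2HSV)
    return hsv
E
python3 - <<'E'
from h import *
im=cv2.imread("pics/top0.png");c=viewer.camera_info("top")
hsv=cv2.cvtColor(im,cv2.COLOR_BGR2HSV)
for n,(u,v) in dict(board=(340,150),bench=(300,280),sq=(358,133),nut=(376,200),collar=(306,209),tape=(361,168),bin=(420,150)).items(): print(n,hsv[v,u])
# board: bright, saturated
m=((hsv[...,0]>14)&(hsv[...,0]<28)&(hsv[...,2]>150)&(hsv[...,1]>70)).astype(np.uint8)
m[:100]=0;m[245:]=0;m[:,:255]=0;m[:,415:]=0
cs,_=cv2.findContours(m,0,1);b=max(cs,key=cv2.contourArea)
P=np.array([ray(c,*p[0],40)[:2] for p in cv2.convexHull(b)],np.float32)
r=cv2.minAreaRect(P);print("board",r,cv2.boxPoints(r).round(1).tolist())
hull=np.zeros_like(m);cv2.fillPoly(hull,[cv2.convexHull(b)],1)
hull=cv2.erode(hull,np.ones((5,5)))
o=((m==0)&(hull>0)).astype(np.uint8)
cs,_=cv2.findContours(o,0,1)
for k in cs:
    if cv2.contourArea(k)<40: continue
    x,y,w,h=cv2.boundingRect(k)
    q=cv2.minAreaRect(np.array([ray(c,*p[0],54)[:2] for p in k],np.float32))
    print((x,y,w,h),cv2.contourArea(k),"z54",np.round(q[0],1),np.round(q[1],1),round(q[2],1))
cv2.imwrite("pics/crop.png",cv2.resize(im[90:250,250:470],None,fx=3.5,fy=3.5,interpolation=cv2.INTER_CUBIC))
s=cv2.imread("pics/scene0.png");cs=viewer.camera_info("scene");u,v=map(int,proj(cs,ray(c,350,170,40)));print(u,v)
cv2.imwrite("pics/scrop.png",cv2.resize(s[max(0,v-110):v+110,max(0,u-150):u+150],None,fx=2.5,fy=2.5))
E
```

```text
board [ 19 121 208]
bench [ 13 187 161]
sq [12 48 90]
nut [ 17  38 182]
collar [ 15  32 173]
tape [ 14  51 217]
bin [ 14  23 122]
board ((524.9164428710938, -35.11564636230469), (261.20697021484375, 299.95269775390625), 9.086755752563477) [[372.29998779296875, 92.4000015258789], [419.6000061035156, -203.8000030517578], [677.5999755859375, -162.60000610351562], [630.2000122070312, 133.60000610351562]]
(303, 201, 17, 16) 178.0 z54 [437.4  15. ] [35. 35.] 73.0
(360, 192, 17, 17) 197.0 z54 [ 460.1 -114. ] [36.7 36.5] 0.3
(299, 160, 28, 28) 544.0 z54 [516.6  11.7] [56.2 67.1] 65.2
(356, 154, 31, 29) 635.5 z54 [ 533.6 -120.1] [61.7 71.2] 45.9
(348, 125, 18, 18) 217.5 z54 [613.7 -86.7] [36.7 38.2] 15.9
333 247
```

View pics/crop.png

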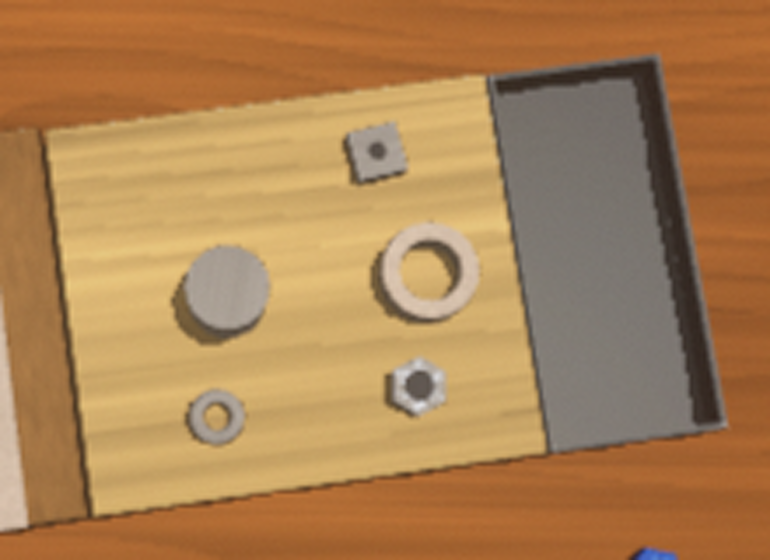

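Board measures 261 × 300 mm, matching the spec. The crop shows the foot at (376,152), nut (418,387), collar (216,417), with open lanes to the bin. Next I'll check the surroundings and work out the moves.

Run:
```python
from h import *
from scipy.spatial.transform import Rotation as Ro
c=viewer.camera_info("top")
th=np.radians(9.087);ex=np.array([np.cos(th),np.sin(th)]);d=np.array([np.sin(th),-np.cos(th)]);C=np.array([524.9,-35.1])
for n,(u,v),z in [("nut",(418,387),54),("sq",(376,152),54),("collar",(216,417),54),("tin",(227,289),86),("tape",(429,272),64)]:
    p=ray(c,250+u/3.5,90+v/3.5,z)[:2];q=p-C
    print(n,p.round(1),"board x,d",(q@ex).round(1),(q@d).round(1))
s=ctrl.sense();q=s["ee_rot"];M=Ro.from_quat([q[1],q[2],q[3],q[0]]).as_matrix()
print("tool x",M[:,0].round(3),"tool y",M[:,1].round(3),"yaw y",np.degrees(np.arctan2(M[1,1],M[0,1])))
for nm,x,dd in [("nut start",-76.5,67-45),("sq start",79.5,65-45),("collar start",-78.4,-63-43)]:
    print(nm,(C+ex*x+d*dd).round(1),"end d=180",(C+ex*x+d*180).round(1))
print(d)
```

```text
nut [ 458.8 -117.3] board x,d -78.3 70.7
sq [614.8 -88.9] board x,d 80.3 67.3
collar [436.6  13.2] board x,d -79.6 -61.6
tin [514.5   7.9] board x,d -3.5 -44.1
tape [ 532.8 -122.8] board x,d -6.1 87.8
tool x [-0.001 -0.001 -1.   ] tool y [ 0.427  0.904 -0.001] yaw y 64.74677468717287
nut start [452.8 -68.9] end d=180 [ 477.8 -224.9]
sq start [606.6 -42.3] end d=180 [ 631.8 -200.3]
collar start [430.7  57.2] end d=180 [ 475.9 -225.2]
[ 0.15793403 -0.98744967]
```

View pics/scene0.png

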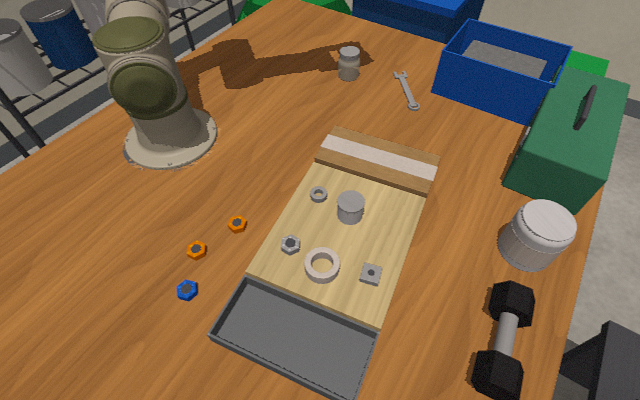

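The scene view shows both sweep lanes clear. The side that faces the robot has the nut and collar, and the foot is on the far side. Nothing tall stands in the transit path. Moving now.

Call:
carry_out(targets=[{"x":0.023,"y":-0.054,"z":0,"az":-0.097,"hand":-1},{"x":0.046,"y":-0.109,"z":0,"az":-0.194,"hand":-1},{"x":0.068,"y":-0.163,"z":0,"az":-0.292,"hand":-1},{"x":0.091,"y":-0.218,"z":0,"az":-0.389,"hand":-1},{"x":0.114,"y":-0.272,"z":0,"az":-0.486,"hand":-1}], grip_force=60)

```text
invalid input at $.targets[0]: expected keys x, y, z, ax, ay, az, hand
```

Call:
carry_out(targets=[{"x":0.023,"y":-0.054,"z":0,"az":-0.097,"hand":-1},{"x":0.046,"y":-0.109,"z":0,"az":-0.194,"hand":-1},{"x":0.068,"y":-0.163,"z":0,"az":-0.292,"hand":-1},{"x":0.091,"y":-0.218,"z":-0.02,"az":-0.389,"hand":-1},{"x":0.114,"y":-0.272,"z":-0.06,"az":-0.486,"hand":-1}])

```text
invalid input at $.targets[0]: expected keys x, y, z, ax, ay, az, hand
```

Call:
carry_out(targets=[{"x":0.023,"y":-0.054,"z":0,"ax":0,"ay":0,"az":-0.097,"hand":-1},{"x":0.046,"y":-0.109,"z":0,"ax":0,"ay":0,"az":-0.194,"hand":-1},{"x":0.068,"y":-0.163,"z":0,"ax":0,"ay":0,"az":-0.292,"hand":-1},{"x":0.091,"y":-0.218,"z":0,"ax":0,"ay":0,"az":-0.389,"hand":-1},{"x":0.114,"y":-0.272,"z":0,"ax":0,"ay":0,"az":-0.486,"hand":-1}], grip_force=60)

```text
time_s: 0.72
eef_pos: [338.2, 201.0, 231.2]
ee_rot: [0.632, 0.317, 0.632, -0.317]
force: [1.6, 0.3, 0.1]
grip_width: 0.002
```

Call:
carry_out(targets=[{"x":0.023,"y":-0.054,"z":0,"ax":0,"ay":0,"az":-0.097,"hand":-1},{"x":0.046,"y":-0.109,"z":0,"ax":0,"ay":0,"az":-0.194,"hand":-1},{"x":0.068,"y":-0.163,"z":0,"ax":0,"ay":0,"az":-0.292,"hand":-1},{"x":0.091,"y":-0.218,"z":-0.02,"ax":0,"ay":0,"az":-0.389,"hand":-1},{"x":0.114,"y":-0.272,"z":-0.06,"ax":0,"ay":0,"az":-0.486,"hand":-1}])

```text
time_s: 1.35
eef_pos: [450.1, -64.8, 176.2]
ee_rot: [0.538, 0.46, 0.536, -0.46]
force: [0.6, 0.9, 0.3]
grip_width: -0.001
```

Call:
carry_out(targets=[{"x":0,"y":0,"z":-0.045,"ax":0,"ay":0,"az":0,"hand":-1},{"x":0,"y":0,"z":-0.085,"ax":0,"ay":0,"az":0,"hand":-1},{"x":0,"y":0,"z":-0.112,"ax":0,"ay":0,"az":0,"hand":-1},{"x":0,"y":0,"z":-0.126,"ax":0,"ay":0,"az":0,"hand":-1},{"x":0,"y":0,"z":-0.126,"ax":0,"ay":0,"az":0,"hand":-1}])

```text
time_s: 1.98
eef_pos: [448.9, -62.3, 50.0]
ee_rot: [0.538, 0.459, 0.538, -0.459]
force: [0.6, 0.4, 0.9]
grip_width: -0.0
```

Run:
```python
from h import *
s=ctrl.sense();print(s["time_s"],s["eef_pos"],s["force"])
a=viewer.capture("top");cv2.imwrite("pics/t1.png",cv2.resize(a[90:250,250:470],None,fx=2.5,fy=2.5,interpolation=cv2.INTER_CUBIC))
b=viewer.capture("scene");b=cv2.resize(b[110:390,170:450],(550,550));cv2.imwrite("pics/s1.png",b)
```

```text
1.975 [448.94335859 -62.31461205  50.01970029] [0.60252471 0.39243671 0.92879636]
```

View pics/s1.png

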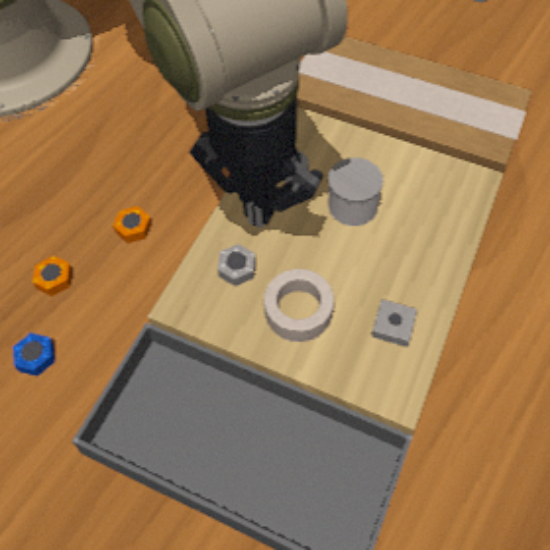

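Fingers stand at about (258,212) in this crop, just behind the nut at (237,263). The knuckles sit well above the tin. Checking whether the arm has settled.

Run:
```python
from h import *
s=ctrl.sense();print(s["time_s"],s["eef_pos"],s["force"],s["dq"].round(3))
from scipy.spatial.transform import Rotation as Ro
q=s["ee_rot"];M=Ro.from_quat([q[1],q[2],q[3],q[0]]).as_matrix();print(np.degrees(np.arctan2(M[1,1],M[0,1])))
```

```text
2.075 [449.65689888 -62.60605793  51.12427308] [-1.01712718  0.602776   -0.33302502] [-0.002 -0.01  -0.003  0.001 -0.001 -0.   ]
9.05710848322915
```

Call:
carry_out(targets=[{"x":0.001,"y":0,"z":-0.006,"ax":0,"ay":0,"az":0,"hand":-1},{"x":0.004,"y":-0.02,"z":-0.006,"ax":0,"ay":0,"az":0,"hand":-1},{"x":0.0075,"y":-0.0395,"z":-0.006,"ax":0,"ay":0,"az":0,"hand":-1},{"x":0.0105,"y":-0.059,"z":-0.006,"ax":0,"ay":0,"az":0,"hand":-1},{"x":0.0135,"y":-0.079,"z":-0.006,"ax":0,"ay":0,"az":0,"hand":-1}])

```text
time_s: 2.7
eef_pos: [462.9, -142.8, 44.4]
ee_rot: [0.538, 0.459, 0.538, -0.459]
force: [0.6, 1.3, -0.1]
grip_width: -0.002
```

Call:
carry_out(targets=[{"x":0.003,"y":-0.02,"z":0,"ax":0,"ay":0,"az":0,"hand":-1},{"x":0.0065,"y":-0.0395,"z":0,"ax":0,"ay":0,"az":0,"hand":-1},{"x":0.0095,"y":-0.059,"z":0,"ax":0,"ay":0,"az":0,"hand":-1},{"x":0.0125,"y":-0.079,"z":0,"ax":0,"ay":0,"az":0,"hand":-1},{"x":0.0125,"y":-0.079,"z":0,"ax":0,"ay":0,"az":0,"hand":-1}])

```text
time_s: 3.32
eef_pos: [475.3, -221.8, 44.2]
ee_rot: [0.538, 0.459, 0.537, -0.459]
force: [0.8, -0.1, 0.3]
grip_width: 0.001
```

Run:
```python
from h import *
b=viewer.capture("scene");b=cv2.resize(b[110:390,170:450],(550,550));cv2.imwrite("pics/s2.png",b)
s=ctrl.sense();print(s["time_s"],s["eef_pos"],s["force"])
```

```text
3.375 [ 475.03438579 -220.8256133    44.12697698] [-0.06601215 -0.20366361 -0.1675342 ]
```

View pics/s2.png

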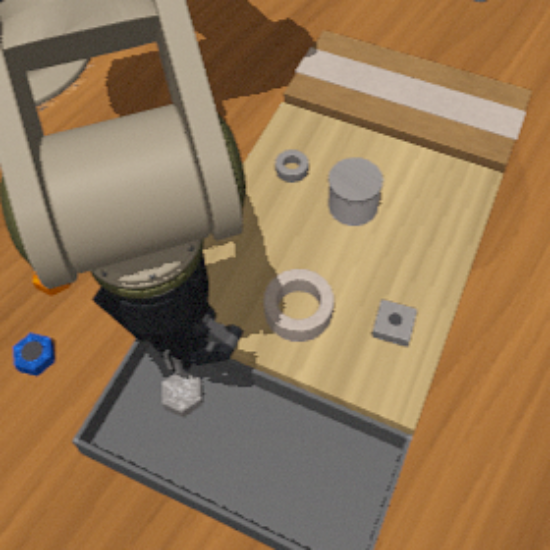

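The nut is in the bin at (182,393), and the tape, tin, collar and foot haven't moved. Next is the foot.

Call:
carry_out(targets=[{"x":0,"y":0,"z":0.05,"ax":0,"ay":0,"az":0,"hand":-1},{"x":0,"y":0.01,"z":0.09,"ax":0,"ay":0,"az":0,"hand":-1},{"x":0.03,"y":0.05,"z":0.09,"ax":0,"ay":0,"az":0,"hand":-1},{"x":0.058,"y":0.09,"z":0.09,"ax":0,"ay":0,"az":0,"hand":-1},{"x":0.086,"y":0.13,"z":0.09,"ax":0,"ay":0,"az":0,"hand":-1}])

```text
time_s: 4.0
eef_pos: [561.6, -88.4, 134.4]
ee_rot: [0.538, 0.459, 0.538, -0.459]
force: [0.0, -0.8, -0.7]
grip_width: -0.001
```

Call:
carry_out(targets=[{"x":0.03,"y":0.033,"z":0,"ax":0,"ay":0,"az":0,"hand":-1},{"x":0.046,"y":0.049,"z":0,"ax":0,"ay":0,"az":0,"hand":-1},{"x":0.046,"y":0.049,"z":-0.03,"ax":0,"ay":0,"az":0,"hand":-1},{"x":0.046,"y":0.049,"z":-0.06,"ax":0,"ay":0,"az":0,"hand":-1},{"x":0.046,"y":0.049,"z":-0.06,"ax":0,"ay":0,"az":0,"hand":-1}])

```text
time_s: 4.62
eef_pos: [605.7, -40.5, 72.4]
ee_rot: [0.537, 0.458, 0.54, -0.46]
force: [-0.4, 0.2, 0.9]
grip_width: 0.002
```

Call:
carry_out(targets=[{"x":0.001,"y":0,"z":-0.02,"ax":0,"ay":0,"az":0,"hand":-1},{"x":0.001,"y":0,"z":-0.028,"ax":0,"ay":0,"az":0,"hand":-1},{"x":0.001,"y":0,"z":-0.028,"ax":0,"ay":0,"az":0,"hand":-1},{"x":0.004,"y":-0.018,"z":-0.028,"ax":0,"ay":0,"az":0,"hand":-1},{"x":0.007,"y":-0.0375,"z":-0.028,"ax":0,"ay":0,"az":0,"hand":-1}])

```text
time_s: 5.25
eef_pos: [614.7, -80.5, 47.1]
ee_rot: [0.538, 0.459, 0.537, -0.459]
force: [-0.3, 0.9, 1.0]
grip_width: 0.004
```

Call:
carry_out(targets=[{"x":0.003,"y":-0.02,"z":0,"ax":0,"ay":0,"az":0,"hand":-1},{"x":0.0065,"y":-0.0395,"z":0,"ax":0,"ay":0,"az":0,"hand":-1},{"x":0.0095,"y":-0.059,"z":0,"ax":0,"ay":0,"az":0,"hand":-1},{"x":0.0125,"y":-0.079,"z":0,"ax":0,"ay":0,"az":0,"hand":-1},{"x":0.0155,"y":-0.099,"z":0,"ax":0,"ay":0,"az":0,"hand":-1}])

```text
time_s: 5.88
eef_pos: [629.8, -179.4, 46.2]
ee_rot: [0.538, 0.459, 0.538, -0.459]
force: [-0.7, -0.6, 0.1]
grip_width: -0.002
```

Call:
carry_out(targets=[{"x":0.002,"y":-0.012,"z":0,"ax":0,"ay":0,"az":0,"hand":-1},{"x":0.0035,"y":-0.023,"z":0,"ax":0,"ay":0,"az":0,"hand":-1},{"x":0.0035,"y":-0.023,"z":0,"ax":0,"ay":0,"az":0,"hand":-1}])

```text
time_s: 6.25
eef_pos: [633.2, -201.4, 46.2]
ee_rot: [0.538, 0.459, 0.538, -0.459]
force: [-0.1, 0.2, 0.7]
grip_width: -0.003
```

Run:
```python
from h import *
b=viewer.capture("scene");b=cv2.resize(b[110:390,170:450],(550,550));cv2.imwrite("pics/s3.png",b)
s=ctrl.sense();print(s["time_s"],s["eef_pos"],s["force"])
```

```text
6.3 [ 633.09434508 -200.83975259   46.19103803] [0.20934835 0.4321601  0.20074736]
```

View pics/s3.png

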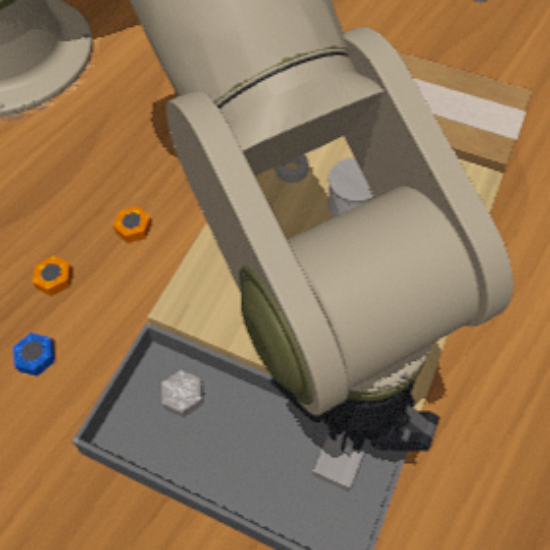

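The foot is in the bin at (338,467) and the nut is still there. Last is the collar.

Call:
carry_out(targets=[{"x":0,"y":0,"z":0.05,"ax":0,"ay":0,"az":0,"hand":-1},{"x":-0.01,"y":0.012,"z":0.1,"ax":0,"ay":0,"az":0,"hand":-1},{"x":-0.04,"y":0.05,"z":0.105,"ax":0,"ay":0,"az":0,"hand":-1},{"x":-0.071,"y":0.09,"z":0.105,"ax":0,"ay":0,"az":0,"hand":-1},{"x":-0.102,"y":0.13,"z":0.105,"ax":0,"ay":0,"az":0,"hand":-1}])

```text
time_s: 6.92
eef_pos: [529.9, -69.1, 151.5]
ee_rot: [0.538, 0.459, 0.538, -0.459]
force: [0.5, -0.1, -0.0]
grip_width: 0.007
```

Call:
carry_out(targets=[{"x":-0.03,"y":0.038,"z":0,"ax":0,"ay":0,"az":0,"hand":-1},{"x":-0.06,"y":0.076,"z":0,"ax":0,"ay":0,"az":0,"hand":-1},{"x":-0.085,"y":0.108,"z":0,"ax":0,"ay":0,"az":0,"hand":-1},{"x":-0.101,"y":0.127,"z":0,"ax":0,"ay":0,"az":0,"hand":-1},{"x":-0.101,"y":0.127,"z":0,"ax":0,"ay":0,"az":0,"hand":-1}])

```text
time_s: 7.55
eef_pos: [429.3, 57.3, 151.6]
ee_rot: [0.539, 0.458, 0.538, -0.458]
force: [-0.2, 0.0, 0.1]
grip_width: 0.0
```

Call:
carry_out(targets=[{"x":0,"y":0,"z":-0.04,"ax":0,"ay":0,"az":0,"hand":-1},{"x":0,"y":0,"z":-0.08,"ax":0,"ay":0,"az":0,"hand":-1},{"x":0,"y":0,"z":-0.08,"ax":0,"ay":0,"az":0,"hand":-1}])

```text
time_s: 7.92
eef_pos: [429.2, 55.8, 69.8]
ee_rot: [0.536, 0.458, 0.539, -0.46]
force: [0.3, 0.4, 1.2]
grip_width: 0.002
```

Run:
```python
from h import *
b=viewer.capture("scene");b=cv2.resize(b[110:390,170:450],(550,550));cv2.imwrite("pics/s4.png",b)
s=ctrl.sense();p=s["eef_pos"];print(s["time_s"],p,s["force"])
th=np.radians(9.087);q=p[:2]-[524.9,-35.1];print(q@[np.cos(th),np.sin(th)],q@[np.sin(th),-np.cos(th)])
```

```text
7.975 [430.33749895  55.75523688  71.37084006] [0.6937101  0.40418931 0.62896076]
-79.0265767479607 -104.6496098466972
```

View pics/s4.png

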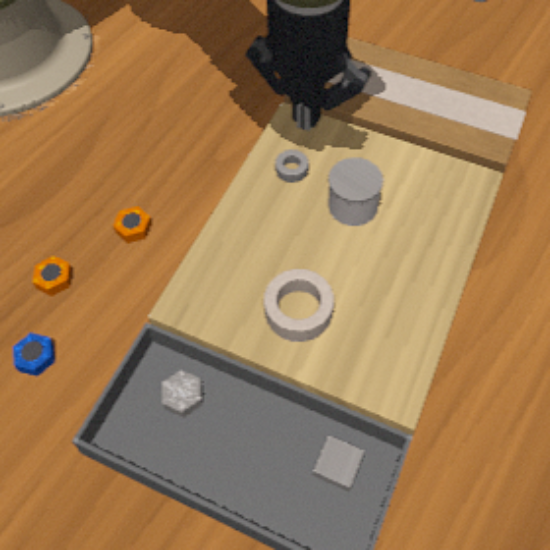

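The fingers are right behind the collar (292,165), lane offset is below 1 mm, and both swept parts lie flat in the bin. Sweeping the collar, checking partway.

Call:
carry_out(targets=[{"x":0,"y":0,"z":-0.02,"ax":0,"ay":0,"az":0,"hand":-1},{"x":0,"y":0,"z":-0.026,"ax":0,"ay":0,"az":0,"hand":-1},{"x":0,"y":0,"z":-0.026,"ax":0,"ay":0,"az":0,"hand":-1},{"x":0.0025,"y":-0.015,"z":-0.026,"ax":0,"ay":0,"az":0,"hand":-1},{"x":0.005,"y":-0.03,"z":-0.026,"ax":0,"ay":0,"az":0,"hand":-1}])

```text
time_s: 8.6
eef_pos: [435.7, 24.9, 45.9]
ee_rot: [0.538, 0.459, 0.538, -0.459]
force: [0.3, 0.1, 0.4]
grip_width: 0.001
```

Call:
carry_out(targets=[{"x":0.0025,"y":-0.015,"z":0,"ax":0,"ay":0,"az":0,"hand":-1},{"x":0.005,"y":-0.03,"z":0,"ax":0,"ay":0,"az":0,"hand":-1},{"x":0.007,"y":-0.045,"z":0,"ax":0,"ay":0,"az":0,"hand":-1},{"x":0.0095,"y":-0.06,"z":0,"ax":0,"ay":0,"az":0,"hand":-1},{"x":0.012,"y":-0.075,"z":0,"ax":0,"ay":0,"az":0,"hand":-1}])

```text
time_s: 9.22
eef_pos: [447.3, -50.0, 45.3]
ee_rot: [0.538, 0.459, 0.538, -0.459]
force: [-0.1, 0.5, 0.3]
grip_width: -0.001
```

Run:
```python
from h import *
b=viewer.capture("scene");b=cv2.resize(b[110:390,170:450],(550,550));cv2.imwrite("pics/s5.png",b)
s=ctrl.sense();p=s["eef_pos"];print(s["time_s"],p,s["force"])
th=np.radians(9.087);q=p[:2]-[524.9,-35.1];print(q@[np.cos(th),np.sin(th)],q@[np.sin(th),-np.cos(th)])
```

```text
9.275 [447.80907993 -51.33135486  45.37998711] [ 0.17207245 -1.13593515  0.35895083]
-78.68688652095057 3.8523665605055655
```

View pics/s5.png

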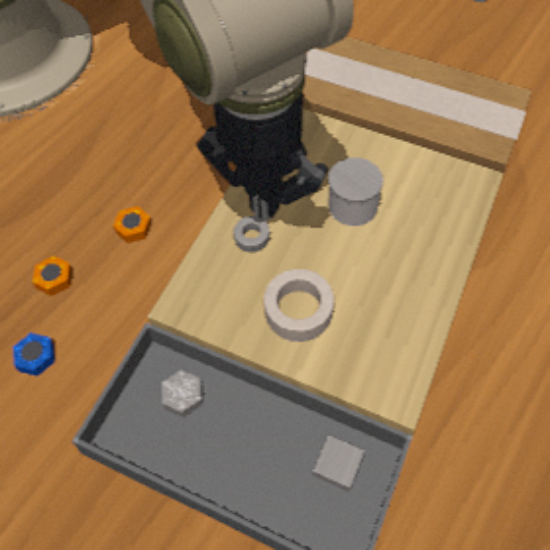

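The collar at (251,234) is tracking straight in front of the fingers, and the tin is undisturbed. Continuing.

Call:
carry_out(targets=[{"x":0.0025,"y":-0.015,"z":0,"ax":0,"ay":0,"az":0,"hand":-1},{"x":0.005,"y":-0.03,"z":0,"ax":0,"ay":0,"az":0,"hand":-1},{"x":0.007,"y":-0.045,"z":0,"ax":0,"ay":0,"az":0,"hand":-1},{"x":0.0095,"y":-0.06,"z":0,"ax":0,"ay":0,"az":0,"hand":-1},{"x":0.012,"y":-0.075,"z":0,"ax":0,"ay":0,"az":0,"hand":-1}])

```text
time_s: 9.9
eef_pos: [459.3, -125.0, 45.3]
ee_rot: [0.538, 0.459, 0.538, -0.459]
force: [-0.3, 0.2, -0.0]
grip_width: 0.002
```

Call:
carry_out(targets=[{"x":0.0025,"y":-0.015,"z":0,"ax":0,"ay":0,"az":0,"hand":-1},{"x":0.005,"y":-0.03,"z":0,"ax":0,"ay":0,"az":0,"hand":-1},{"x":0.007,"y":-0.045,"z":0,"ax":0,"ay":0,"az":0,"hand":-1},{"x":0.0095,"y":-0.06,"z":0,"ax":0,"ay":0,"az":0,"hand":-1},{"x":0.012,"y":-0.075,"z":0,"ax":0,"ay":0,"az":0,"hand":-1}])

```text
time_s: 10.52
eef_pos: [471.3, -200.0, 45.3]
ee_rot: [0.538, 0.459, 0.538, -0.459]
force: [-0.0, 0.1, 0.3]
grip_width: -0.001
```

Call:
carry_out(targets=[{"x":0.0015,"y":-0.01,"z":0,"ax":0,"ay":0,"az":0,"hand":-1},{"x":0.003,"y":-0.02,"z":0,"ax":0,"ay":0,"az":0,"hand":-1},{"x":0.003,"y":-0.02,"z":0,"ax":0,"ay":0,"az":0,"hand":-1}])

```text
time_s: 10.9
eef_pos: [474.2, -219.4, 45.3]
ee_rot: [0.538, 0.459, 0.538, -0.459]
force: [0.3, -0.2, 0.1]
grip_width: -0.001
```

Call:
carry_out(targets=[{"x":0,"y":0,"z":0.05,"ax":0,"ay":0,"az":0,"hand":-1},{"x":0,"y":0,"z":0.1,"ax":0,"ay":0,"az":0,"hand":-1},{"x":0,"y":0,"z":0.15,"ax":0,"ay":0,"az":0,"hand":-1},{"x":-0.04,"y":0,"z":0.19,"ax":0,"ay":0,"az":0,"hand":-1},{"x":-0.08,"y":0,"z":0.2,"ax":0,"ay":0,"az":0,"hand":-1}])

```text
time_s: 11.52
eef_pos: [393.7, -218.8, 247.5]
ee_rot: [0.54, 0.459, 0.537, -0.459]
force: [0.5, -0.9, -0.8]
grip_width: 0.003
```

Run:
```python
from h import *
b=viewer.capture("scene");b=cv2.resize(b[110:390,170:450],(550,550));cv2.imwrite("pics/s6.png",b)
s=ctrl.sense();p=s["eef_pos"];print(s["time_s"],p,s["force"])
a0=cv2.imread("pics/top0.png");a=viewer.capture("top");cv2.imwrite("pics/t6.png",cv2.resize(a[90:290,250:470],None,fx=2.5,fy=2.5))
for n,(x,y,w,h) in dict(tin=(295,155,38,38),tape=(350,148,42,42)).items():
    r,_=0,0
    m=cv2.matchTemplate(a[y-5:y+h+5,x-5:x+w+5],a0[y:y+h,x:x+w],cv2.TM_CCOEFF_NORMED);print(n,cv2.minMaxLoc(m)[1::2])
```

```text
11.575 [ 390.58067168 -218.3693054   247.57707883] [ 0.78661515 -0.59435584  2.233071  ]
tin (0.9986287355422974, (5, 5))
tape (0.9989739060401917, (5, 5))
```

View pics/s6.png

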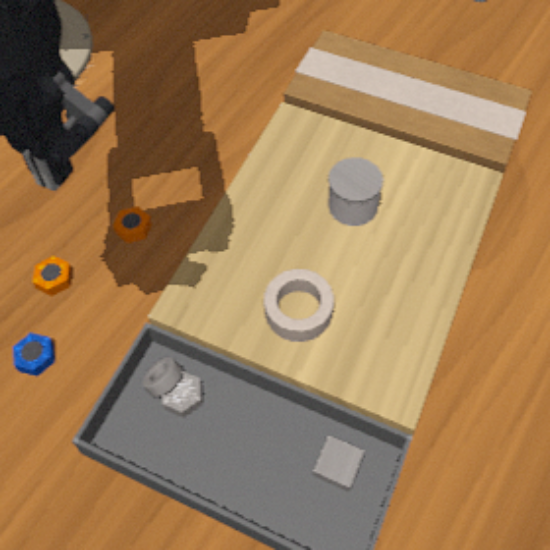

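All three parts are in the bin. The collar at (162,376) leans beside the nut at (182,393). The tin and tape haven't shifted. I'll wait briefly to confirm nothing moves.

Call:
carry_out(targets=[{"x":0,"y":0,"z":0,"ax":0,"ay":0,"az":0,"hand":-1},{"x":0,"y":0,"z":0,"ax":0,"ay":0,"az":0,"hand":-1},{"x":0,"y":0,"z":0,"ax":0,"ay":0,"az":0,"hand":-1},{"x":0,"y":0,"z":0,"ax":0,"ay":0,"az":0,"hand":-1},{"x":0,"y":0,"z":0,"ax":0,"ay":0,"az":0,"hand":-1}])

```text
time_s: 12.25
eef_pos: [394.2, -218.9, 245.2]
ee_rot: [0.538, 0.459, 0.538, -0.459]
force: [-0.1, 0.5, 0.6]
grip_width: 0.003
```

Run:
```python
from h import *
b=viewer.capture("scene");b=cv2.resize(b[110:390,170:450],(550,550));a=cv2.imread("pics/s6.png")
print("bin max diff",cv2.absdiff(a,b)[330:550,80:420].max())
s=b[330:500,80:280];cv2.imwrite("pics/s7.png",cv2.resize(s,None,fx=2.5,fy=2.5))
```

```text
bin max diff 46
```

View pics/s7.png

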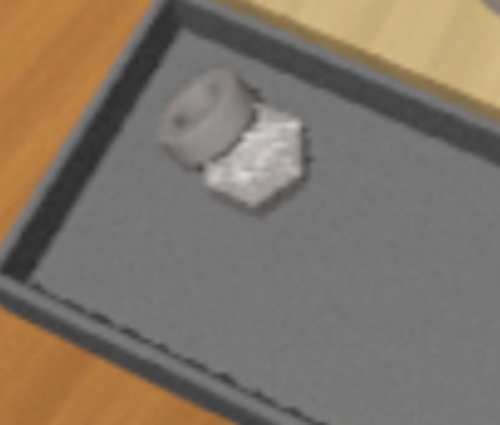

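The collar is leaning tilted against the nut, within the walls. I'll check where that image difference comes from.

Run:
```python
from h import *
f=lambda:viewer.capture("scene")
a=f()
for i in range(10): b=f()
r=cv2.resize(a[110:390,170:450],(550,550))
for n,d in (("vs s6",cv2.absdiff(r,cv2.imread("pics/s6.png"))),("0.5s",cv2.absdiff(cv2.resize(b[110:390,170:450],(550,550)),r))):
    m=d.max(2)[330:550,80:420]>12;y,x=np.nonzero(m);print(n,m.sum(),(x.min()+80,x.max()+80,y.min()+330,y.max()+330) if len(x) else "")
```

```text
vs s6 55 (np.int64(107), np.int64(405), np.int64(378), np.int64(470))
0.5s 76 (np.int64(89), np.int64(409), np.int64(344), np.int64(482))
```

The differences are scattered single-pixel noise, so everything is at rest. Handing in.

```bash
python3 -c "
from rig import finish_job
print(finish_job())"
```

```text
the job is handed in; nothing more can be done
None
```

All three parts are in the grey bin. With the fingers shut, I swept the hex nut, then the square foot, then the collar straight along the board and off its end. I picked nothing up, and handed the job in at about 13 s of the 64 s allowed.

**Last checks:**
- **Bystanders:** the tin and tape roll showed no shift from the first top picture (0 px, match above 0.998). The blue and orange look-alikes were untouched.
- **Forces:** every reading at the wrist was about 2 N or less.
- **At rest:** pictures taken 0.5 s apart in the bin area differed only by scattered pixel noise, and the arm was raised clear.

**Not perfect:** the nut and the foot look flat in the bin. The collar came to rest tilted against the nut; it is within the bin's walls, but its upper edge may reach about rim height. One early picture comparison showed a brightness difference of up to 46 in the bin area. I put that down to noise, because the differing pixels were few and scattered.

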